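# Find the worn oven hinge by its play and collar it

### The arm

A 7-joint arm with a two-finger parallel gripper is mounted at the origin on the work surface. World frame = base frame: x ahead of the robot, y to its left, z up, the work surface at z = 0. Lengths are in m, angles in rad, forces in N, time in s.
With the tool pointing down it reaches from about 0.425 to 0.875 m from the base axis. Payload 4.7 kg.
Tool frame: the origin (TCP) lies at the centre of the arm's flange, where the gripper is bolted on; the fingertips stand 182 mm ahead of it and the grasp point (between the pads) lies 164 mm ahead of it; x points along the fingers, y is the direction in which the jaws open and shut, and the axes are right-handed (so a half turn about x gives the same grasp; the last joint's range is limited). The gripper opens to 87 mm and grips with 3 to 60 N. Pads are 19 mm wide; open, the fingers measure 117 mm over their backs; the gripper's body (75 mm by 190 mm) begins 51 mm behind the grasp point.
Start: joints at [-1.292, 0.321, -0.07, 1.45, 0.023, 1.371, -0.057], TCP at [0.17, 0.627, 0.405] pointing down, gripper open.
Joint ranges: [-2.86, 2.86], [-0.3, 2.09], [-1.38, 1.24], [0.06, 2.45], [-1.56, 4.7], [0.09, 2.05], [-2.69, 2.69]. Speed limits (rad/s): [2.57, 2.57, 3.14, 3.14, 3.14, 3.14, 3.14].

### API

Orientations are given as a rotation vector (axis times angle).
In Python, from bench import ctrl gives the robot as it stands.
- The arm moves only by the shell command python3 -m crank 'ROWS' [FORCE]. ROWS is JSON, one flat list of numbers, 7 for each row, row after row: the shift along the tool's x, y, z in mm, then the turn, a rotation vector about the tool's x, y, z in rad, then the finger opening in mm, from 0 to 87. A call has exactly 5 rows; each row shifts and turns the commanded pose from where the row before left it, along the tool's axes as they then stand; what a row does not reach is not made up. A row lasts 1/8 s, in which the tool goes at most 62.5 mm and 10.7 degrees, less where a joint would pass 70% of its speed; a pose out of reach is approached as far as the arm can. A call with a gripper value outside its range is refused whole. The fingers move at their own pace and stop on an object; FORCE is the grip in N (left out, the last holds). Time passes only in rows, so rows that do not move let the fingers close, or fill a call up. It gives the time, the measured TCP pose, the force and the opening at its end, in the units of the state.
- ctrl.get_state(): the state, without advancing time (a new reading comes with each control period).
- ctrl.get_image(name): name is "side" or "top" or "wrist"; returns the picture (384x512x3 uint8, red, green, blue); there is no depth.
- ctrl.camera_params(name): a dict with "K" (3x3 intrinsics, pixels), "world_to_cam" (4x4, takes a point from world to camera coordinates); the wrist camera has in their place "hand_eye" (4x4, takes a point from camera to tool coordinates, whose origin is the TCP and whose axes are the tool frame's). Camera axes: x right, y down, z forward; pixel columns grow to the right and rows downward; lengths in m; the calibration is good to about 2 mm. The wrist camera is an equidistant fisheye: a pixel r from the principal point sees the ray r / f radians off the axis. A picture is of the moment at which its call begins: read the wrist's pose just before it. camera_params takes no time and is no camera call.
- ctrl.close_job(): hands the job in, once; it reports no verdict.
Trained networks look in the newest picture that a camera, given by its name, has taken for a name from the list of things; names that differ only in an ending like _2 or _b are one class to them, and where a whole thing is asked for, a point or a joint stands for the part that bears it (a point fixed in the world has none). Each returns a list of dicts, best first, with "confidence" (0 to 1); they miss things now and then, are a little off and sometimes report something else, mostly with a low value. They report only what shows in the picture. A call takes as long as a camera call. They do not tell look-alikes from the thing itself.
- ctrl.regions_of(camera, target): "region" (384x512 bool, what is visible of it) and "at" ([column, row] in pixels, amid what is visible of it).
- ctrl.mark_of(camera, target): "at" ([column, row] in pixels: a listed point, or the origin of a listed thing).
The state is a dict: "time": time; "joint_positions": joint angles; "qd": joint speeds; "joint_torque": joint torques, N m; "position": TCP position; "tool_rot": TCP orientation; "ft_force": force on the tool from outside, world axes, zero at the start; "torque": the same for the moment, N m; "grip_width": opening from 0.0 (shut) to 1.0 (fully open).
Only numpy, scipy, OpenCV 4.12 (cv2) and the standard library are available. Lean on these libraries where they do the work, as an engineer would, in place of code of your own. Each camera call takes 0.05 s, during which the arm holds its last target.

### The job

One of the three spare oven-door hinges has a worn, loose pivot: find it by gently rocking the upright arms by their tips, pushing an arm away from you first and then drawing it back towards you, as far as it gives without forcing it, since a sound arm hardly moves and bends if forced. Leave the loose arm leaning over as it falls, and mark that hinge as a reject by lowering the grey collar over its arm until it lies flat on the block. Leave the other things on the table alone.

Things in the scene. Friction and masses are not known exactly. Their poses are not given: they have to be found in the camera images.
- hinge_a_top (a point): Centre of the top face of the fixed aluminium block, 44 mm (own x) x 36 mm (own y), 55 mm tall, of one of three look-alike oven-door hinges; foot plate 70 x 60 x 8 mm. z up; x = rocking direction, away from the robot, within 0.45 rad of world x. A steel arm 8 mm (x) x 16 mm (y) stands up from the middle of the block; pivot axis along y, 10 mm below this point.
- tip_a (a point): Centre of the cross-roller (16 mm diameter, 20 mm long in y) at the tip of hinge_a's arm, 57 mm from the pivot; starts upright (within 1 mm), 47 mm above the block top. Two hinges are sound: their pivots give only about 1 mm at the tip each way. One, any of the three, is loose: its tip moves nearly without force about 10 mm each way and stays leaning at the end where it is left.
- flex_a (a joint): Elastic sideways bend of the arm of hinge_a (rad, positive towards +x), added to the play of its pivot: 10 N m per rad about the pivot, so 1 N at the tip bends it 0.006 (0.3 mm); springs back. Past 0.07 either way (12 N at the tip) it is damaged; 3 to 5 N at the tip brings any arm to its stop.
- hinge_b_top (a point): Centre of the top face of the fixed aluminium block, 44 mm (own x) x 36 mm (own y), 55 mm tall, of one of three look-alike oven-door hinges; foot plate 70 x 60 x 8 mm. z up; x = rocking direction, away from the robot, within 0.45 rad of world x. A steel arm 8 mm (x) x 16 mm (y) stands up from the middle of the block; pivot axis along y, 10 mm below this point.
- tip_b (a point): Centre of the cross-roller (16 mm diameter, 20 mm long in y) at the tip of hinge_b's arm, 57 mm from the pivot; starts upright (within 1 mm), 47 mm above the block top. Two hinges are sound: their pivots give only about 1 mm at the tip each way. One, any of the three, is loose: its tip moves nearly without force about 10 mm each way and stays leaning at the end where it is left.
- flex_b (a joint): Elastic sideways bend of the arm of hinge_b (rad, positive towards +x), added to the play of its pivot: 10 N m per rad about the pivot, so 1 N at the tip bends it 0.006 (0.3 mm); springs back. Past 0.07 either way (12 N at the tip) it is damaged; 3 to 5 N at the tip brings any arm to its stop.
- hinge_c_top (a point): Centre of the top face of the fixed aluminium block, 44 mm (own x) x 36 mm (own y), 55 mm tall, of one of three look-alike oven-door hinges; foot plate 70 x 60 x 8 mm. z up; x = rocking direction, away from the robot, within 0.45 rad of world x. A steel arm 8 mm (x) x 16 mm (y) stands up from the middle of the block; pivot axis along y, 10 mm below this point.
- tip_c (a point): Centre of the cross-roller (16 mm diameter, 20 mm long in y) at the tip of hinge_c's arm, 57 mm from the pivot; starts upright (within 1 mm), 47 mm above the block top. Two hinges are sound: their pivots give only about 1 mm at the tip each way. One, any of the three, is loose: its tip moves nearly without force about 10 mm each way and stays leaning at the end where it is left.
- flex_c (a joint): Elastic sideways bend of the arm of hinge_c (rad, positive towards +x), added to the play of its pivot: 10 N m per rad about the pivot, so 1 N at the tip bends it 0.006 (0.3 mm); springs back. Past 0.07 either way (12 N at the tip) it is damaged; 3 to 5 N at the tip brings any arm to its stop.
- collar_mid (a point): Centre, half-way up, of the reject collar: a loose grey plastic ring lying flat on the table, 52 mm outside, 38 mm bore, 20 mm tall, 60 g. z up along its bore.
- collar: The same collar; origin at the centre of its underside.
- jar: Jar, 56 mm wide, 70 mm tall; a bystander to be left alone. Origin at its underside.
- carton: Cardboard carton 60 x 90 x 50 mm; a bystander to be left alone. Origin at its underside.
- bottle: Amber bottle, 66 mm wide, 170 mm tall; a bystander to be left alone. Origin at its underside.
- mug: White mug, 76 mm wide, 90 mm tall; a bystander to be left alone. Origin at its underside.
- driver: Screwdriver lying on the table; a bystander to be left alone. Origin at its underside.
- spanner: Spanner lying on the table; a bystander to be left alone. Origin at its underside.
- tin: Open square steel tin, 70 mm wide, 30 mm tall; a bystander to be left alone. Origin at its underside.
Mind the look-alikes: they are no part of the job. Leave any blue or green look-alike of the part that bears hinge_a_top alone.

How it is judged:
By the outcome, as a careful person would: the job done as asked, in the order asked, and still so for the second after the job is handed in, with the robot touching nothing.
It also fails if it takes over 72 s, if anything falls off the work surface, if the arm or the gripper's body presses on something with over 40 N, if the wrist force passes 120 N, or if a joint passes its speed limit or range.

## Working session

There is one attempt and no reset: what is moved stays moved. The work goes in short steps, Python scripts to look and compute and a shell command to move; the robot and the scene stay as the last step left them, time stands still between calls to the robot, and variables do not carry over. Pictures are saved under pics/ and viewed, and the job is handed in when it is done.

```bash
ls; mkdir -p pics; python3 - <<'E'
from bench import ctrl
import cv2
s=ctrl.get_state();print(s)
for n in("side","top","wrist"):
    im=ctrl.get_image(n);cv2.imwrite(f"pics/{n}0.png",im[:,:,::-1])
    p=ctrl.camera_params(n);print(n,{k:v.round(4).tolist() if hasattr(v,'round') else v for k,v in p.items()})
E
```

```text
pics
{'time': 0.0, 'joint_positions': array([-1.2918833 ,  0.32181511, -0.07006028,  1.45165238,  0.02263535,
        1.37079122, -0.0568815 ]), 'qd': array([ 0.00048672, -0.00068735,  0.0006967 , -0.00103323,  0.0003604 ,
        0.0011364 , -0.00240239]), 'joint_torque': array([-3.83471559e-05, -4.91292000e+01, -4.03700704e-01, -3.12529564e+01,
       -6.38295896e-02,  4.37053596e-02,  1.71774759e-04]), 'position': array([0.17012213, 0.62713599, 0.40367748]), 'tool_rot': array([ 0.20637401,  1.56089333, -0.20932904]), 'ft_force': array([-1.23381655, -0.93466505, -0.27029654]), 'torque': array([-0.02808584,  0.01770272,  0.01334167]), 'grip_width': 1.0005604815590934}
side {'K': [[465.9972, 0.0, 255.0317], [0.0, 465.9972, 195.5004], [0.0, 0.0, 1.0]], 'world_to_cam': [[0.868, -0.4965, -0.0012, -0.5036], [-0.3676, -0.6411, -0.6737, 0.26], [0.3337, 0.5852, -0.739, 1.0482], [0.0, 0.0, 0.0, 1.0]]}
top {'K': [[461.3248, 0.0, 261.3263], [0.0, 461.3248, 199.9256], [0.0, 0.0, 1.0]], 'world_to_cam': [[-0.0024, -1.0, 0.0006, 0.0006], [-0.9825, 0.0022, -0.1862, 0.5619], [0.1862, -0.0011, -0.9825, 1.3926], [0.0, 0.0, 0.0, 1.0]]}
wrist {'K': [[297.3186, 0.0, 252.2512], [0.0, 297.3186, 194.7814], [0.0, 0.0, 1.0]], 'hand_eye': [[-0.0013, -0.2633, 0.9647, 0.0204], [1.0, -0.001, 0.0011, -0.0001], [0.0007, 0.9647, 0.2633, -0.0724], [0.0, 0.0, 0.0, 1.0]]}
```

View pics/side0.png

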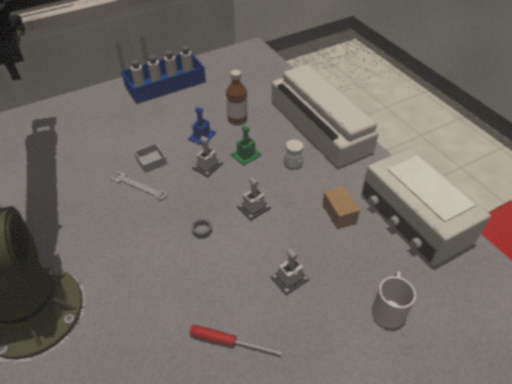

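View pics/top0.png

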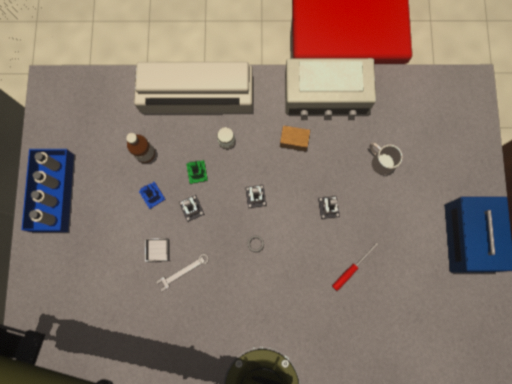

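View pics/wrist0.png

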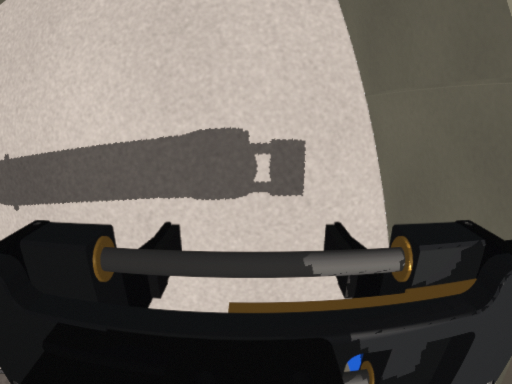

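```bash
python3 - <<'E'
from bench import ctrl
for n in("side","top"):
  for t in("hinge_a_top","tip_a","collar_mid"):
    print(n,t,[( [round(float(v),1) for v in d["at"]],round(d["confidence"],2)) for d in ctrl.mark_of(n,t)])
print(ctrl.get_state()["time"])
E
```

```text
side hinge_a_top [([244.8, 141.4], 0.92), ([205.1, 151.1], 0.81), ([199.8, 124.3], 0.66)]
side tip_a [([252.2, 179.1], 0.55), ([197.6, 107.0], 0.52), ([243.5, 127.5], 0.51), ([204.6, 139.2], 0.49), ([297.0, 254.7], 0.43)]
side collar_mid [([201.1, 228.7], 0.49)]
top hinge_a_top [([194.5, 166.0], 0.68), ([188.2, 206.4], 0.67), ([151.2, 192.5], 0.63)]
top tip_a [([143.3, 188.3], 0.62), ([185.0, 202.3], 0.57), ([193.6, 162.3], 0.57), ([251.6, 189.2], 0.5)]
top collar_mid [([183.7, 269.3], 0.58), ([255.7, 240.7], 0.5)]
0.45
```

Three grey hinges, with the blue and green look-alikes to avoid. The grey collar is at about (256,243) in the top view. I'll triangulate rough positions next.

```bash
cat > h.py <<'E'
from bench import ctrl
import numpy as np, cv2
from scipy.spatial.transform import Rotation as R
P={n:ctrl.camera_params(n) for n in("side","top","wrist")}
def ray(n,px,st=None):
    p=P[n];K=p["K"]
    x=(px[0]-K[0,2])/K[0,0];y=(px[1]-K[1,2])/K[1,1]
    if n!="wrist":
        T=np.linalg.inv(p["world_to_cam"]);d=np.array([x,y,1.])
    else:
        st=st or ctrl.get_state();M=np.eye(4);M[:3,:3]=R.from_rotvec(st["tool_rot"]).as_matrix();M[:3,3]=st["position"]
        T=M@p["hand_eye"];r=np.hypot(x,y);d=np.array([np.sin(r)*x/r,np.sin(r)*y/r,np.cos(r)]) if r>0 else np.array([0,0,1.])
    d=T[:3,:3]@d;return T[:3,3],d/np.linalg.norm(d)
def onz(n,px,z,st=None):
    o,d=ray(n,px,st);return o+d*(z-o[2])/d[2]
def tri(*rs):
    A=0;b=0
    for o,d in rs:
        Q=np.eye(3)-np.outer(d,d);A=A+Q;b=b+Q@o
    x=np.linalg.solve(A,b);return x
def proj(n,X,st=None):
    p=P[n];K=p["K"]
    if n!="wrist": c=(p["world_to_cam"]@np.r_[X,1])[:3];u=c[:2]/c[2]
    else:
        st=st or ctrl.get_state();M=np.eye(4);M[:3,:3]=R.from_rotvec(st["tool_rot"]).as_matrix();M[:3,3]=st["position"]
        c=(np.linalg.inv(M@p["hand_eye"])@np.r_[X,1])[:3];rr=np.hypot(c[0],c[1]);u=c[:2]/rr*np.arctan2(rr,c[2])
    return u*K[0,0]+K[:2,2]
def Rt(st=None): return R.from_rotvec((st or ctrl.get_state())["tool_rot"]).as_matrix()
E
python3 - <<'E'
from h import *
np.set_printoptions(precision=4,suppress=True)
print(Rt())
# tips
for s,t in(((204.6,139.2),(185,202.3)),((252.2,179.1),(251.6,189.2)),((292,254.7),(328,200))):
    print("tip",tri(ray("side",s),ray("top",t)))
print("top",tri(ray("side",(205.1,151.1)),ray("top",(188.2,206.4))))
print("collar",tri(ray("side",(201.1,228.7)),ray("top",(255.7,242))),onz("top",(256,243),.01))
for n,a in(("top",(0,0,0,1)),):pass
for k,px in dict(jar=(227,138),green=(196,172),blue=(151,195),carton=(295,137),mug=(388,156),driver=(355,265),spanner=(185,272)).items(): print(k,onz("top",px,.04))
im={n:cv2.imread(f"pics/{n}0.png") for n in("side","top")}
a=cv2.resize(im["side"][95:300,170:320],None,fx=3.6,fy=2.9,interpolation=2)
a=cv2.resize(im["side"][95:295,170:320],None,fx=3,fy=3,interpolation=2);cv2.imwrite("pics/s1.png",a)
a=cv2.resize(im["top"][150:260,130:350],None,fx=3.6,fy=3.6,interpolation=2);cv2.imwrite("pics/t1.png",a)
E
```

```text
[[ 0.      0.2617  0.9651]
 [-0.0001  0.9651 -0.2617]
 [-1.     -0.0001  0.0001]]
tip [0.5484 0.23   0.0988]
tip [0.5872 0.0285 0.0999]
tip [ 0.5575 -0.2063  0.0784]
top [0.5436 0.226  0.0594]
collar [0.4327 0.0178 0.0069] [0.431  0.0164 0.01  ]
jar [0.7691 0.1101 0.04  ]
green [0.6557 0.2079 0.04  ]
blue [0.581  0.3486 0.04  ]
carton [ 0.772  -0.1105  0.04  ]
mug [ 0.7074 -0.409   0.04  ]
driver [ 0.3597 -0.2887  0.04  ]
spanner [0.3397 0.2341 0.04  ]
```

View pics/s1.png

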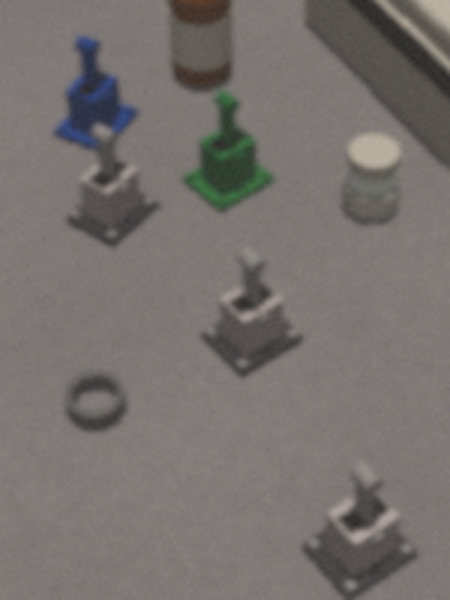

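View pics/t1.png

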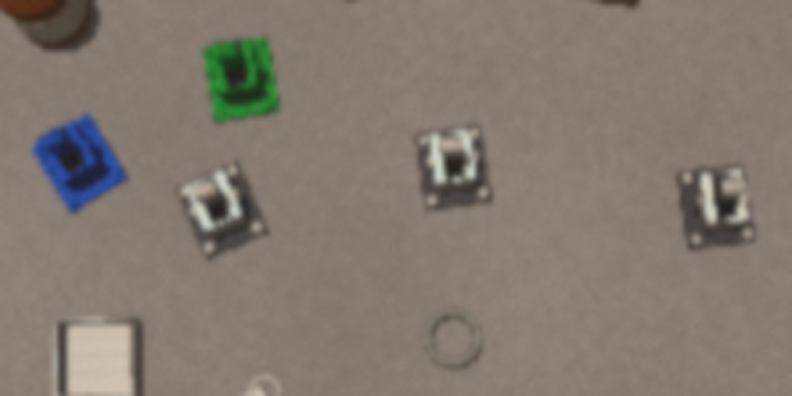

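```bash
cat > plan.py <<'E'
import sys,json
from h import *
# usage: plan.py x y z yaw n open : straight move, tool down, tool y at yaw; prints rows (suggestion)
def plan(x,y,z,yaw,n,op):
    st=ctrl.get_state();p=st["position"].copy();M=Rt(st)
    y0=np.arctan2(M[1,1],M[0,1]);d=(yaw-y0+np.pi)%(2*np.pi)-np.pi
    T=np.array([x,y,z]);rows=[];c=p.copy();yy=y0
    for i in range(n):
        k=min(i,n)
        step=(T-p)/n
        F=np.array([[0,0,-1],[np.cos(yy),np.sin(yy),0],[np.sin(yy),-np.cos(yy),0]])
        rows.append((F@step*1000).round(1).tolist()+[round(-d/n,3),0,0,op]);yy+=d/n
    return rows
if __name__=="__main__":
    a=[float(v) for v in sys.argv[1:7]]
    for r in plan(*a[:4],int(a[4]),a[5]):print(r)
E
python3 plan.py .546 .229 .34 .33 10 87
```

```text
[6.5, -28.6, 46.7, np.float64(0.098), 0, 0, 87.0]
[6.5, -23.9, 49.3, np.float64(0.098), 0, 0, 87.0]
[6.5, -19.0, 51.4, np.float64(0.098), 0, 0, 87.0]
[6.5, -13.9, 53.0, np.float64(0.098), 0, 0, 87.0]
[6.5, -8.7, 54.1, np.float64(0.098), 0, 0, 87.0]
[6.5, -3.4, 54.7, np.float64(0.098), 0, 0, 87.0]
[6.5, 2.0, 54.7, np.float64(0.098), 0, 0, 87.0]
[6.5, 7.3, 54.3, np.float64(0.098), 0, 0, 87.0]
[6.5, 12.5, 53.3, np.float64(0.098), 0, 0, 87.0]
[6.5, 17.7, 51.8, np.float64(0.098), 0, 0, 87.0]
```

```bash
python3 -m crank '[6,-29,47,0.098,0,0,87, 6,-24,49,0.098,0,0,87, 6,-19,51,0.098,0,0,87, 7,-14,53,0.098,0,0,87, 7,-9,54,0.098,0,0,87]' 
python3 -m crank '[7,-3,55,0.098,0,0,87, 7,2,55,0.098,0,0,87, 6,7,54,0.098,0,0,87, 6,12,53,0.098,0,0,87, 6,18,52,0.098,0,0,87]'
python3 -m crank '[0,0,0,0,0,0,40, 0,0,0,0,0,0,40, 0,0,0,0,0,0,40, 0,0,0,0,0,0,40, 0,0,0,0,0,0,40]'
python3 - <<'E'
from h import *
st=ctrl.get_state();print(st["time"],st["position"],st["ft_force"],st["grip_width"])
cv2.imwrite("pics/w1.png",ctrl.get_image("wrist")[:,:,::-1])
E
```

```text
time: 1.08
position: [0.3583, 0.426, 0.3729]
tool_rot: [0.593, 1.488, -0.592]
ft_force: [0.5, 1.0, 0.3]
grip_width: 0.998
time: 1.7
position: [0.5456, 0.2264, 0.341]
tool_rot: [0.969, 1.345, -0.967]
ft_force: [0.0, 0.1, -0.0]
grip_width: 0.999
time: 2.33
position: [0.5442, 0.2284, 0.341]
tool_rot: [0.965, 1.347, -0.964]
ft_force: [-0.4, 0.1, -0.2]
grip_width: 0.521
2.325 [0.54422929 0.22836982 0.34095541] [-0.35240635  0.14371123 -0.17259414] 0.5211035667102866
```

View pics/w1.png

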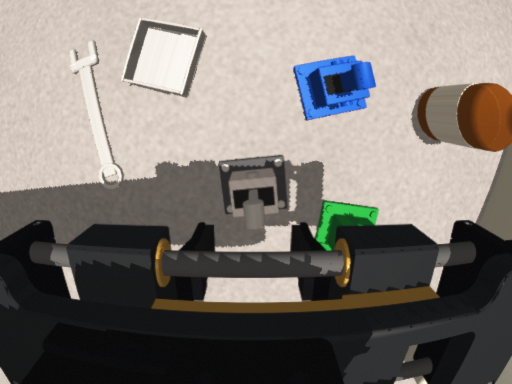

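```bash
python3 - <<'E'
from h import *
a=cv2.imread("pics/w1.png")[145:245,195:325];a=cv2.convertScaleAbs(cv2.resize(a,None,fx=6,fy=6,interpolation=2),alpha=1.5,beta=20);cv2.imwrite("pics/w1z.png",a)
E
```

```text
(no output)
```

View pics/w1z.png

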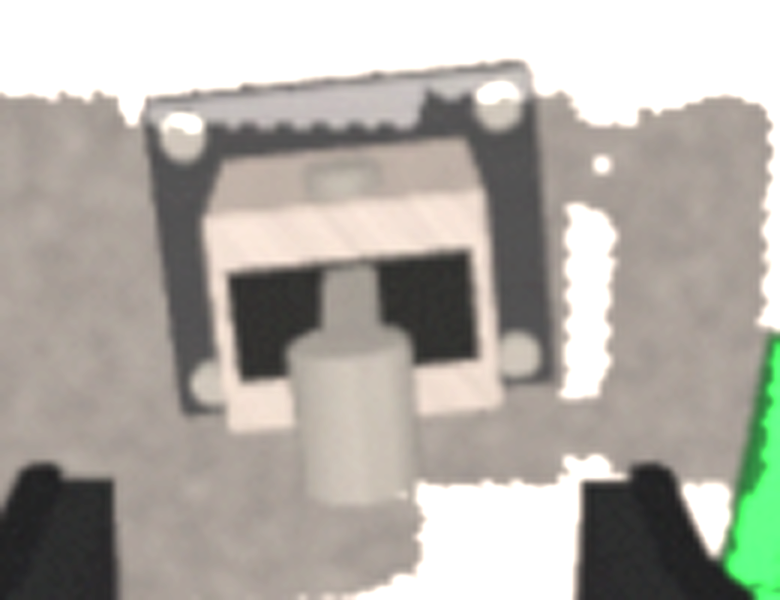

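```bash
cat > blk.py <<'E'
from h import *
def block(zc,off,tip,st,zt=.055,sc=6):
    f=lambda c:(c[0]/sc+off[0],c[1]/sc+off[1])
    C=np.array([onz("wrist",f(c),zt,st) for c in zc])  # far-left, far-right, near-right, near-left in image
    ctr=C.mean(0)
    ex=(C[1]-C[0]+C[2]-C[3])/2; ey=(C[0]-C[3]+C[1]-C[2])/2
    print("centre",ctr.round(4),"len",np.linalg.norm(ex).round(4),np.linalg.norm(ey).round(4),"yaw",np.arctan2(ex[1],ex[0]).round(3),np.arctan2(-ey[0],ey[1]).round(3))
    for z in(.095,.102): print("tip at z",z,onz("wrist",f(tip),z,st).round(4))
    M=Rt(st);print("tool yaw",np.arctan2(M[1,1],M[0,1]).round(3),"grasp pt",(st["position"]+M[:,0]*.164).round(4))
E
python3 - <<'E'
from blk import *
st=ctrl.get_state()
c=[(205,215),(487,190),(502,405),(230,430)]
block(c,(195,145),(352,418),st);block(c,(195,145),(352,418),st,.063)
E
```

```text
centre [0.5465 0.2268 0.055 ] len 0.0431 0.0347 yaw 0.42 0.418
tip at z 0.095 [0.5469 0.2232 0.095 ]
tip at z 0.102 [0.5461 0.2254 0.102 ]
tool yaw 0.327 grasp pt [0.5443 0.2283 0.1769]
centre [0.5458 0.2289 0.063 ] len 0.0418 0.0337 yaw 0.42 0.418
tip at z 0.095 [0.5469 0.2232 0.095 ]
tip at z 0.102 [0.5461 0.2254 0.102 ]
tool yaw 0.327 grasp pt [0.5443 0.2283 0.1769]
```

```bash
python3 -m crank '[10,1.2,2.6,-0.093,0,0,40, 20,0,0,0,0,0,40, 20,0,0,0,0,0,40, 19,0,0,0,0,0,40, 0,0,0,0,0,0,40]'
python3 -m crank '[0,0,0,0,0,0,40, 0,0,0,0,0,0,40, 0,0,0,0,0,0,40, 0,0,0,0,0,0,40, 0,0,0,0,0,0,40]'
python3 - <<'E'
from h import *
st=ctrl.get_state();M=Rt(st);print(st["time"],st["position"],st["ft_force"],st["grip_width"]*87,M.round(3))
im=ctrl.get_image("wrist");cv2.imwrite("pics/w2.png",cv2.resize(im[120:384,100:420,::-1],None,fx=2.2,fy=2.2))
E
```

```text
time: 3.0
position: [0.5459, 0.2255, 0.2701]
tool_rot: [0.893, 1.38, -0.898]
ft_force: [-0.2, -0.2, 0.1]
grip_width: 0.465
time: 3.62
position: [0.5466, 0.2256, 0.2719]
tool_rot: [0.895, 1.379, -0.895]
ft_force: [-0.5, 0.6, 0.5]
grip_width: 0.462
3.625 [0.54660909 0.22562081 0.27192211] [-0.47912584  0.59252636  0.49114915] 40.206757085020854 [[ 0.     0.913  0.407]
 [ 0.     0.407 -0.913]
 [-1.     0.    -0.   ]]
```

View pics/w2.png

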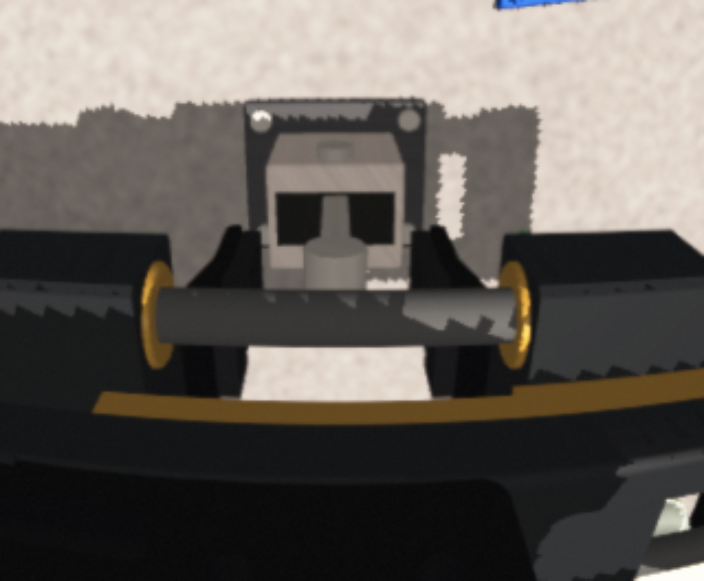

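```bash
cat > m.py <<'E'
from h import *
F=[]
for i in range(3):
    if i: ctrl.get_image("wrist")
    st=ctrl.get_state();M=Rt(st);F.append(M.T@st["ft_force"])
print("t",round(st["time"],2),"pos",st["position"].round(4),"Ftool",np.mean(F,0).round(2),"each y",[round(f[1],2) for f in F],"w",round(st["grip_width"]*87,1))
E
python3 m.py
python3 -m crank '[0,3,0,0,0,0,40, 0,3,0,0,0,0,40, 0,3,0,0,0,0,40, 0,0,0,0,0,0,40, 0,0,0,0,0,0,40]'; python3 m.py
python3 -m crank '[0,1,0,0,0,0,40, 0,1,0,0,0,0,40, 0,0,0,0,0,0,40, 0,0,0,0,0,0,40, 0,0,0,0,0,0,40]'; python3 m.py
```

```text
t 3.77 pos [0.5466 0.2256 0.2718] Ftool [ 0.45 -0.5  -0.43] each y [np.float64(-0.6), np.float64(-0.41), np.float64(-0.48)] w 39.7
time: 4.4
position: [0.5548, 0.2292, 0.2717]
tool_rot: [0.895, 1.379, -0.895]
ft_force: [0.3, 0.1, 0.1]
grip_width: 0.461
t 4.5 pos [0.5548 0.2292 0.2717] Ftool [-0.12 -0.22 -0.03] each y [np.float64(0.28), np.float64(-0.54), np.float64(-0.39)] w 39.6
time: 5.12
position: [0.5566, 0.2301, 0.2718]
tool_rot: [0.895, 1.379, -0.895]
ft_force: [-0.1, -0.0, -0.4]
grip_width: 0.457
t 5.22 pos [0.5566 0.2301 0.2718] Ftool [ 0.43  0.01 -0.37] each y [np.float64(-0.14), np.float64(0.49), np.float64(-0.33)] w 40.2
```

```bash
python3 -m crank '[0,1,0,0,0,0,40, 0,1,0,0,0,0,40, 0,0,0,0,0,0,40, 0,0,0,0,0,0,40, 0,0,0,0,0,0,40]'; python3 m.py
```

```text
time: 5.85
position: [0.5585, 0.2309, 0.2718]
tool_rot: [0.895, 1.379, -0.895]
ft_force: [-0.1, -0.5, -0.2]
grip_width: 0.46
t 5.95 pos [0.5585 0.2309 0.2718] Ftool [ 0.37 -0.16  0.42] each y [np.float64(-0.24), np.float64(-0.45), np.float64(0.22)] w 40.2
```

```bash
python3 -m crank '[0,1,0,0,0,0,40, 0,0,0,0,0,0,40, 0,0,0,0,0,0,40, 0,0,0,0,0,0,40, 0,0,0,0,0,0,40]'; python3 m.py
```

```text
time: 6.58
position: [0.5593, 0.2313, 0.2717]
tool_rot: [0.895, 1.379, -0.895]
ft_force: [-1.3, -0.7, 0.7]
grip_width: 0.458
t 6.67 pos [0.5593 0.2313 0.2718] Ftool [-0.62 -1.36  0.02] each y [np.float64(-1.45), np.float64(-1.54), np.float64(-1.09)] w 40.1
```

```bash
python3 -m crank '[0,1,0,0,0,0,40, 0,0,0,0,0,0,40, 0,0,0,0,0,0,40, 0,0,0,0,0,0,40, 0,0,0,0,0,0,40]'; python3 m.py
```

```text
time: 7.3
position: [0.5602, 0.2316, 0.2718]
tool_rot: [0.895, 1.379, -0.895]
ft_force: [-4.2, -1.6, 2.4]
grip_width: 0.46
t 7.4 pos [0.5602 0.2317 0.2718] Ftool [-2.86 -4.1  -0.04] each y [np.float64(-4.51), np.float64(-3.46), np.float64(-4.34)] w 39.9
```

```bash
python3 -m crank '[0,-8,0,0,0,0,40, 0,-8,0,0,0,0,40, 0,-7,0,0,0,0,40, 0,-3,0,0,0,0,40, 0,-1,0,0,0,0,40]'; 
python3 -m crank '[0,-1,0,0,0,0,40, 0,0,0,0,0,0,40, 0,0,0,0,0,0,40, 0,0,0,0,0,0,40, 0,0,0,0,0,0,40]';  python3 m.py
```

```text
time: 8.02
position: [0.5355, 0.2207, 0.2719]
tool_rot: [0.896, 1.379, -0.895]
ft_force: [0.5, -0.3, 0.0]
grip_width: 0.462
time: 8.65
position: [0.5347, 0.2203, 0.2717]
tool_rot: [0.895, 1.379, -0.895]
ft_force: [-0.1, -0.8, -0.5]
grip_width: 0.459
t 8.75 pos [0.5347 0.2203 0.2718] Ftool [ 0.07 -0.02  0.43] each y [np.float64(-0.36), np.float64(0.34), np.float64(-0.04)] w 40.4
```

```bash
python3 -m crank '[0,-1,0,0,0,0,40, 0,0,0,0,0,0,40, 0,0,0,0,0,0,40, 0,0,0,0,0,0,40, 0,0,0,0,0,0,40]'; python3 m.py
```

```text
time: 9.38
position: [0.5339, 0.2199, 0.2719]
tool_rot: [0.896, 1.379, -0.895]
ft_force: [0.8, 0.3, 0.2]
grip_width: 0.462
t 9.47 pos [0.5339 0.2199 0.2719] Ftool [ 0.06  1.38 -0.19] each y [np.float64(0.89), np.float64(1.44), np.float64(1.8)] w 39.9
```

```bash
python3 -m crank '[0,-1,0,0,0,0,40, 0,0,0,0,0,0,40, 0,0,0,0,0,0,40, 0,0,0,0,0,0,40, 0,0,0,0,0,0,40]'; python3 m.py
```

```text
time: 10.1
position: [0.5331, 0.2195, 0.2719]
tool_rot: [0.896, 1.378, -0.895]
ft_force: [3.3, 1.1, 0.5]
grip_width: 0.462
t 10.2 pos [0.533  0.2195 0.2719] Ftool [-0.44  3.46 -0.17] each y [np.float64(3.45), np.float64(3.65), np.float64(3.28)] w 40.3
```

Hinge 1 (left) is sound in both directions. Moving on to the middle hinge.

```bash
python3 -m crank '[0,15,0,0,0,0,40, -20,0,0,0,0,0,40, -35,0,0,0,0,0,40, -18,0,0,0,0,0,40, 0,0,0,0,0,0,40]'; python3 plan.py .587 .0285 .34 .13 5 40
```

```text
time: 10.82
position: [0.5471, 0.2258, 0.3458]
tool_rot: [0.897, 1.378, -0.894]
ft_force: [0.2, -0.7, -0.3]
grip_width: 0.461
[1.2, -8.8, 39.3, np.float64(0.058), 0, 0, 40.0]
[1.2, -6.5, 39.7, np.float64(0.058), 0, 0, 40.0]
[1.2, -4.2, 40.0, np.float64(0.058), 0, 0, 40.0]
[1.2, -1.9, 40.2, np.float64(0.058), 0, 0, 40.0]
[1.2, 0.5, 40.2, np.float64(0.058), 0, 0, 40.0]
```

```bash
python3 -m crank '[1,-9,39,0.058,0,0,40, 1,-6,40,0.058,0,0,40, 1,-4,40,0.058,0,0,40, 1,-2,40,0.058,0,0,40, 1,0,40,0.058,0,0,40]';python3 -m crank '[0,0,0,0,0,0,40, 0,0,0,0,0,0,40, 0,0,0,0,0,0,40, 0,0,0,0,0,0,40, 0,0,0,0,0,0,40]'
python3 - <<'E'
from h import *
st=ctrl.get_state();print(st["time"],st["position"],st["tool_rot"])
im=ctrl.get_image("wrist");cv2.imwrite("pics/w3.png",im[:,:,::-1])
a=im[145:245,195:325,::-1];a=cv2.convertScaleAbs(cv2.resize(a,None,fx=6,fy=6,interpolation=2),alpha=1,beta=0);cv2.imwrite("pics/w3z.png",a)
E
```

```text
time: 11.45
position: [0.5857, 0.0276, 0.338]
tool_rot: [1.113, 1.269, -1.117]
ft_force: [0.6, -0.4, -1.4]
grip_width: 0.459
time: 12.08
position: [0.586, 0.0295, 0.3398]
tool_rot: [1.113, 1.268, -1.113]
ft_force: [-0.1, 0.9, -0.9]
grip_width: 0.457
12.075 [0.58602941 0.0294802  0.33979823] [ 1.11299235  1.26801552 -1.11257914]
```

View pics/w3z.png

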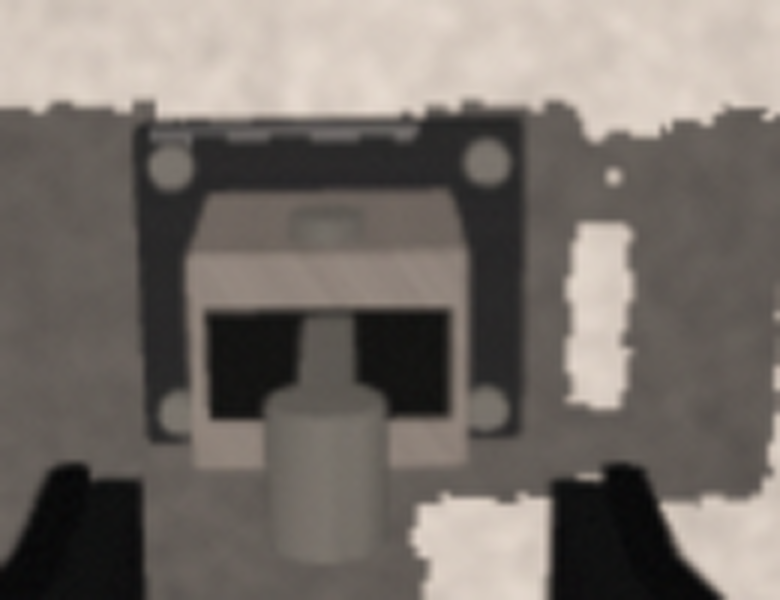

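```bash
python3 - <<'E'
from blk import *
st=ctrl.get_state()
block([(187,253),(468,248),(468,465),(193,468)],(195,145),(327,475),st)
E
```

```text
centre [0.5847 0.0193 0.055 ] len 0.0433 0.0352 yaw 0.144 0.14
tip at z 0.095 [0.5852 0.0156 0.095 ]
tip at z 0.102 [0.5849 0.0183 0.102 ]
tool yaw 0.13 grasp pt [0.5861 0.0293 0.1758]
```

```bash
python3 -m crank '[10,-2.7,10,-0.012,0,0,40, 20,0,0,0,0,0,40, 20,0,0,0,0,0,40, 18,0,0,0,0,0,40, 0,0,0,0,0,0,40]'
python3 -m crank '[0,3,0,0,0,0,40, 0,3,0,0,0,0,40, 0,3,0,0,0,0,40, 0,1,0,0,0,0,40, 0,1,0,0,0,0,40]';python3 m.py
```

```text
time: 12.75
position: [0.5839, 0.0181, 0.2699]
tool_rot: [1.103, 1.275, -1.108]
ft_force: [-0.4, 0.2, 0.3]
grip_width: 0.461
time: 13.38
position: [0.5957, 0.0201, 0.2719]
tool_rot: [1.105, 1.273, -1.104]
ft_force: [-1.1, 1.6, -0.0]
grip_width: 0.459
t 13.47 pos [0.5956 0.0201 0.2718] Ftool [-0.42 -0.08 -0.94] each y [np.float64(-0.86), np.float64(-0.04), np.float64(0.67)] w 40.1
```

```bash
python3 -m crank '[0,1,0,0,0,0,40, 0,1,0,0,0,0,40, 0,0,0,0,0,0,40, 0,0,0,0,0,0,40, 0,0,0,0,0,0,40]'; python3 m.py
python3 - <<'E'
from h import *
im=ctrl.get_image("wrist");cv2.imwrite("pics/w4.png",cv2.resize(im[120:384,100:420,::-1],None,fx=2.2,fy=2.2))
E
```

```text
time: 14.1
position: [0.5975, 0.0204, 0.2718]
tool_rot: [1.105, 1.273, -1.105]
ft_force: [0.3, -1.0, -1.0]
grip_width: 0.458
t 14.2 pos [0.5976 0.0204 0.2718] Ftool [0.25 0.2  0.15] each y [np.float64(0.17), np.float64(-0.22), np.float64(0.65)] w 40.1
```

View pics/w4.png

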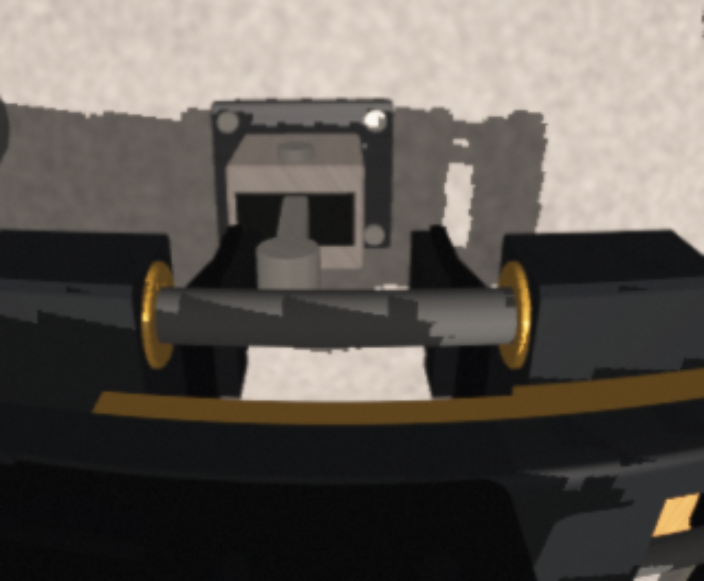

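```bash
python3 -m crank '[0,1,0,0,0,0,40, 0,1,0,0,0,0,40, 0,0,0,0,0,0,40, 0,0,0,0,0,0,40, 0,0,0,0,0,0,40]'; python3 m.py
```

```text
time: 14.88
position: [0.5995, 0.0206, 0.2718]
tool_rot: [1.105, 1.273, -1.105]
ft_force: [1.1, 0.1, -0.3]
grip_width: 0.459
t 14.97 pos [0.5995 0.0206 0.2718] Ftool [ 0.51  0.26 -0.11] each y [np.float64(1.07), np.float64(0.2), np.float64(-0.47)] w 40.0
```

```bash
python3 -m crank '[0,1,0,0,0,0,40, 0,0,0,0,0,0,40, 0,0,0,0,0,0,40, 0,0,0,0,0,0,40, 0,0,0,0,0,0,40]'; python3 m.py
```

```text
time: 15.6
position: [0.6005, 0.0208, 0.2718]
tool_rot: [1.105, 1.273, -1.105]
ft_force: [-0.3, 0.5, 0.5]
grip_width: 0.461
t 15.7 pos [0.6005 0.0208 0.2718] Ftool [-0.04 -0.16 -0.45] each y [np.float64(-0.23), np.float64(-0.36), np.float64(0.09)] w 39.7
```

Now +16 mm from centre with no force, which is past the point where hinge 1 stopped. Stepping on in 1 mm moves, checking each time.

```bash
python3 -m crank '[0,1,0,0,0,0,40, 0,0,0,0,0,0,40, 0,0,0,0,0,0,40, 0,0,0,0,0,0,40, 0,0,0,0,0,0,40]'; python3 m.py
python3 - <<'E'
from h import *
im=ctrl.get_image("wrist");cv2.imwrite("pics/w5.png",cv2.resize(im[120:384,100:420,::-1],None,fx=2.2,fy=2.2))
E
```

```text
time: 16.32
position: [0.6015, 0.0209, 0.2718]
tool_rot: [1.105, 1.273, -1.105]
ft_force: [-0.3, -0.2, 0.4]
grip_width: 0.461
t 16.43 pos [0.6015 0.0209 0.2718] Ftool [-0.28 -0.51  0.18] each y [np.float64(-0.34), np.float64(-0.43), np.float64(-0.76)] w 39.9
```

View pics/w5.png

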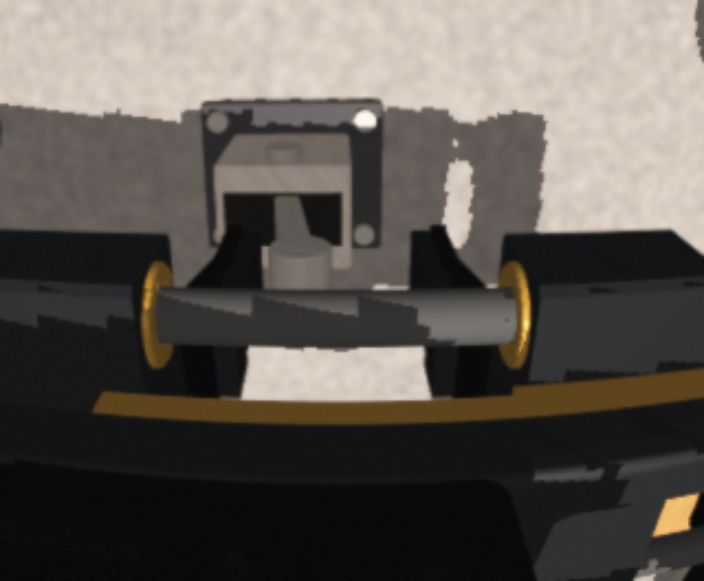

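The middle arm leans freely, so it is the loose one. I'll keep going gently to its stop.

```bash
python3 -m crank '[0,1,0,0,0,0,40, 0,1,0,0,0,0,40, 0,0,0,0,0,0,40, 0,0,0,0,0,0,40, 0,0,0,0,0,0,40]'; python3 m.py
```

```text
time: 17.1
position: [0.6035, 0.0212, 0.2718]
tool_rot: [1.105, 1.273, -1.105]
ft_force: [-1.0, 0.2, -0.0]
grip_width: 0.457
t 17.2 pos [0.6035 0.0212 0.2718] Ftool [-0.12 -0.3  -0.  ] each y [np.float64(-0.96), np.float64(-0.21), np.float64(0.28)] w 39.7
```

```bash
python3 -m crank '[0,1,0,0,0,0,40, 0,1,0,0,0,0,40, 0,0,0,0,0,0,40, 0,0,0,0,0,0,40, 0,0,0,0,0,0,40]'; python3 m.py
```

```text
time: 17.82
position: [0.6054, 0.0215, 0.2717]
tool_rot: [1.105, 1.273, -1.105]
ft_force: [-1.8, 0.3, 1.1]
grip_width: 0.458
t 17.93 pos [0.6054 0.0215 0.2717] Ftool [-0.27 -1.3  -0.27] each y [np.float64(-1.72), np.float64(-1.41), np.float64(-0.76)] w 39.9
```

```bash
python3 -m crank '[0,1,0,0,0,0,40, 0,0,0,0,0,0,40, 0,0,0,0,0,0,40, 0,0,0,0,0,0,40, 0,0,0,0,0,0,40]'; python3 m.py
```

```text
time: 18.55
position: [0.6064, 0.0216, 0.2717]
tool_rot: [1.105, 1.273, -1.105]
ft_force: [-2.7, 0.3, 1.6]
grip_width: 0.455
t 18.65 pos [0.6064 0.0216 0.2717] Ftool [-1.18 -2.19 -0.21] each y [np.float64(-2.62), np.float64(-1.1), np.float64(-2.85)] w 40.3
```

```bash
python3 -m crank '[0,0.6,0,0,0,0,40, 0,0,0,0,0,0,40, 0,0,0,0,0,0,40, 0,0,0,0,0,0,40, 0,0,0,0,0,0,40]'; python3 m.py
```

```text
time: 19.27
position: [0.607, 0.0217, 0.2717]
tool_rot: [1.105, 1.273, -1.105]
ft_force: [-3.6, -0.6, 0.4]
grip_width: 0.464
t 19.38 pos [0.607  0.0217 0.2717] Ftool [-0.77 -3.16 -0.06] each y [np.float64(-3.65), np.float64(-2.86), np.float64(-2.95)] w 40.2
```

```bash
python3 -m crank '[0,-7,0,0,0,0,40, 0,-7,0,0,0,0,40, 0,-6,0,0,0,0,40, 0,-2.6,0,0,0,0,40, 0,-2,0,0,0,0,40]'
python3 -m crank '[0,-2,0,0,0,0,40, 0,-2,0,0,0,0,40, 0,-2,0,0,0,0,40, 0,-2,0,0,0,0,40, 0,-2,0,0,0,0,40]'; python3 m.py
python3 -m crank '[0,-2,0,0,0,0,40, 0,-2,0,0,0,0,40, 0,-1,0,0,0,0,40, 0,-1,0,0,0,0,40, 0,0,0,0,0,0,40]'; python3 m.py
```

```text
time: 20.0
position: [0.5826, 0.0183, 0.2719]
tool_rot: [1.105, 1.272, -1.104]
ft_force: [0.2, 0.2, -0.2]
grip_width: 0.459
time: 20.62
position: [0.5727, 0.0168, 0.2717]
tool_rot: [1.105, 1.273, -1.105]
ft_force: [0.9, -0.1, -1.0]
grip_width: 0.463
t 20.73 pos [0.5726 0.0168 0.2717] Ftool [ 0.26  0.55 -0.1 ] each y [np.float64(0.91), np.float64(-0.59), np.float64(1.34)] w 40.6
time: 21.35
position: [0.5668, 0.016, 0.2718]
tool_rot: [1.105, 1.273, -1.105]
ft_force: [0.5, 0.3, -0.7]
grip_width: 0.463
t 21.45 pos [0.5669 0.016  0.2718] Ftool [-0.01  0.1  -0.71] each y [np.float64(0.56), np.float64(-0.07), np.float64(-0.2)] w 40.0
```

```bash
python3 -m crank '[0,-1,0,0,0,0,40, 0,-1,0,0,0,0,40, 0,0,0,0,0,0,40, 0,0,0,0,0,0,40, 0,0,0,0,0,0,40]'; python3 m.py
```

```text
time: 22.08
position: [0.5649, 0.0157, 0.2718]
tool_rot: [1.105, 1.273, -1.105]
ft_force: [0.1, -0.3, -0.1]
grip_width: 0.462
t 22.18 pos [0.5649 0.0157 0.2718] Ftool [-0.02  0.01  0.1 ] each y [np.float64(0.08), np.float64(0.5), np.float64(-0.56)] w 40.1
```

Position is now −20 mm; stepping to the near stop.

```bash
python3 -m crank '[0,-1,0,0,0,0,40, 0,0,0,0,0,0,40, 0,0,0,0,0,0,40, 0,0,0,0,0,0,40, 0,0,0,0,0,0,40]'; python3 m.py
```

```text
time: 22.8
position: [0.5639, 0.0156, 0.2718]
tool_rot: [1.105, 1.272, -1.105]
ft_force: [0.8, 0.3, 0.0]
grip_width: 0.462
t 22.9 pos [0.5639 0.0156 0.2718] Ftool [-0.11  0.44 -0.07] each y [np.float64(0.79), np.float64(0.4), np.float64(0.14)] w 40.3
```

```bash
python3 -m crank '[0,-1,0,0,0,0,40, 0,0,0,0,0,0,40, 0,0,0,0,0,0,40, 0,0,0,0,0,0,40, 0,0,0,0,0,0,40]'; python3 m.py
```

```text
time: 23.52
position: [0.563, 0.0155, 0.2718]
tool_rot: [1.105, 1.272, -1.104]
ft_force: [3.6, -0.8, -2.1]
grip_width: 0.462
t 23.62 pos [0.563  0.0155 0.2718] Ftool [1.64 2.46 0.36] each y [np.float64(3.47), np.float64(2.75), np.float64(1.16)] w 40.2
```

```bash
python3 -m crank '[0,-1,0,0,0,0,40, 0,0,0,0,0,0,40, 0,0,0,0,0,0,40, 0,0,0,0,0,0,40, 0,0,0,0,0,0,40]'; python3 m.py
```

```text
time: 24.25
position: [0.562, 0.0153, 0.2718]
tool_rot: [1.105, 1.272, -1.104]
ft_force: [5.3, 0.7, -2.3]
grip_width: 0.461
t 24.35 pos [0.562  0.0154 0.2718] Ftool [2.35 5.3  0.04] each y [np.float64(5.32), np.float64(5.12), np.float64(5.44)] w 39.8
```

Stop reached at the near side too. The middle hinge is loose: about 20 mm of free travel in total, now leaning towards the robot. I'll centre around the roller, lift clear and look at the lean, then head to the collar.

```bash
python3 -m crank '[0,5,0,0,0,0,40, 0,6,0,0,0,0,40, -10,0,0,0,0,0,40, -30,0,0,0,0,0,40, -33,0,-10,0,0,0,70]'
python3 - <<'E'
from h import *
st=ctrl.get_state();print(st["time"],st["position"],st["tool_rot"])
im=ctrl.get_image("wrist")
a=im[145:245,195:325,::-1];a=cv2.convertScaleAbs(cv2.resize(a,None,fx=6,fy=6,interpolation=2),alpha=1,beta=0);cv2.imwrite("pics/w6z.png",a)
E
python3 plan.py .432 .012 .30 .14 5 75
```

```text
time: 24.98
position: [0.571, 0.0257, 0.3457]
tool_rot: [1.105, 1.272, -1.108]
ft_force: [0.2, 0.3, 0.1]
grip_width: 0.513
24.975 [0.5710287  0.0257196  0.34574321] [ 1.10489284  1.2723227  -1.10769721]
[10.2, -28.2, -0.8, np.float64(0.0), 0, 0, 75.0]
[10.2, -28.2, -0.8, np.float64(0.0), 0, 0, 75.0]
[10.2, -28.2, -0.8, np.float64(0.0), 0, 0, 75.0]
[10.2, -28.2, -0.8, np.float64(0.0), 0, 0, 75.0]
[10.2, -28.2, -0.8, np.float64(0.0), 0, 0, 75.0]
```

View pics/w6z.png

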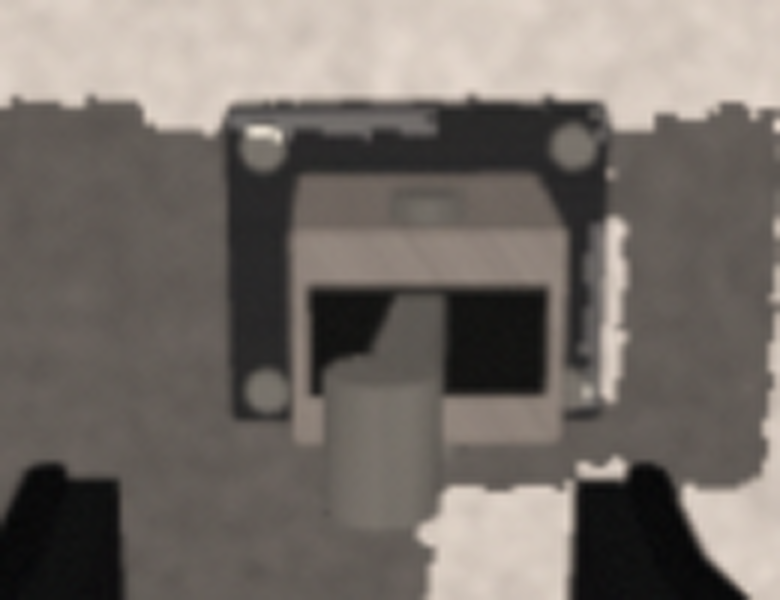

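```bash
python3 - <<'E'
from blk import *
st=ctrl.get_state()
block([(290,232),(567,230),(562,443),(293,445)],(195,145),(384,446),st)
E
python3 -m crank '[10,-28,-1,0,0,0,75, 10,-28,-1,0,0,0,75, 10,-28,-1,0,0,0,75, 10,-28,-1,0,0,0,75, 10,-28,-1,0,0,0,75]' 20
python3 -m crank '[0,0,0,0,0,0,75, 0,0,0,0,0,0,75, 0,0,0,0,0,0,75, 0,0,0,0,0,0,75, 0,0,0,0,0,0,75]'
python3 - <<'E'
from h import *
st=ctrl.get_state();print(st["time"],st["position"],st["tool_rot"])
im=ctrl.get_image("wrist");cv2.imwrite("pics/w7.png",cv2.resize(im[120:384,100:420,::-1],None,fx=2,fy=2))
for d in ctrl.mark_of("wrist","collar_mid"):print(d, onz("wrist",d["at"],.01,st))
E
```

```text
centre [0.5886 0.0208 0.055 ] len 0.0442 0.0359 yaw 0.146 0.149
tip at z 0.095 [0.5809 0.0159 0.095 ]
tip at z 0.102 [0.5804 0.0184 0.102 ]
tool yaw 0.141 grasp pt [0.5734 0.0281 0.1868]
time: 25.65
position: [0.4311, 0.0117, 0.2949]
tool_rot: [1.105, 1.273, -1.105]
ft_force: [1.2, 0.3, 0.0]
grip_width: 0.859
time: 26.28
position: [0.4324, 0.012, 0.2948]
tool_rot: [1.105, 1.272, -1.105]
ft_force: [-0.2, -0.2, -0.4]
grip_width: 0.866
26.275 [0.43238335 0.01203271 0.2947755 ] [ 1.10451592  1.27236119 -1.10488125]
{'at': [251.2, 185.2], 'confidence': 0.82} [0.42971382 0.02097512 0.01      ]
{'at': [420.7, 223.1], 'confidence': 0.24} [0.61474299 0.00621689 0.01      ]
```

View pics/w7.png

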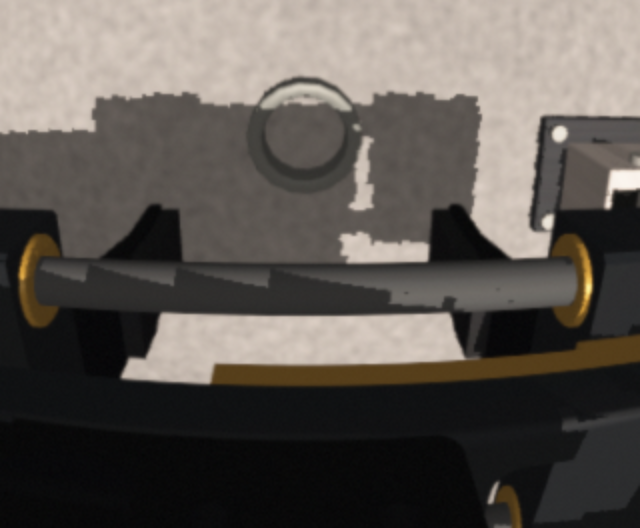

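```bash
python3 -m crank '[20,-1.3,-8,0,0,0,75, 40,0,0,0,0,0,75, 20,0,0,0,0,0,75, 0,0,0,0,0,0,75, 0,0,0,0,0,0,75]' 20
python3 - <<'E'
from h import *
st=ctrl.get_state();print(st["time"],st["position"],st["tool_rot"])
im=ctrl.get_image("wrist");cv2.imwrite("pics/w8.png",cv2.resize(im[120:384,100:420,::-1],None,fx=2,fy=2))
for d in ctrl.mark_of("wrist","collar_mid"):print(d, onz("wrist",d["at"],.01,st))
E
```

```text
time: 27.0
position: [0.4302, 0.0198, 0.2156]
tool_rot: [1.105, 1.272, -1.104]
ft_force: [0.2, -0.2, -0.1]
grip_width: 0.864
27.0 [0.43023253 0.01979817 0.21556805] [ 1.10542094  1.27173252 -1.10372587]
```

View pics/w8.png

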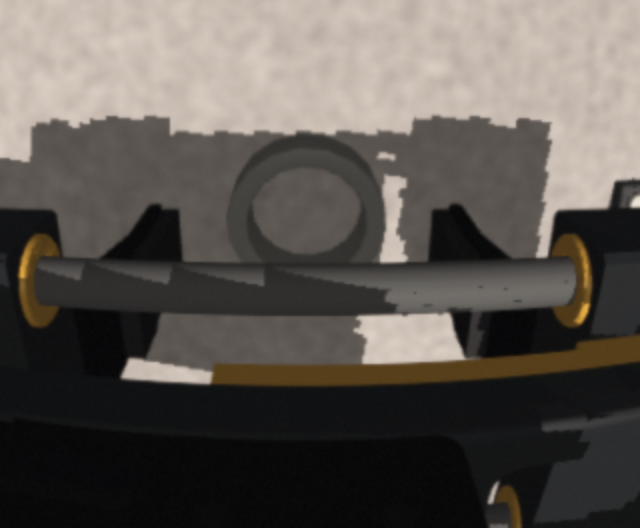

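```bash
python3 - <<'E'
from h import *
for z in(.01,.02):
  for v in(132,167,212,257): print(z,v,onz("wrist",(306/2+100,v/2+120),z).round(4))
for X in((.430,.020),(.430,.018),(.430,.022)):
  n=np.array([-np.sin(.14),np.cos(.14)])
  for k,(r,z) in dict(outtop=(26,.02),outbot=(26,0),intop=(19,.02),inbot=(19,0),intopN=(-19,.02),inbotN=(-19,0)).items():
    p=proj("wrist",np.r_[np.array(X)+n*r/1000,z]);print(X,k,((p-[100,120])*2).round(1))
E
```

```text
0.01 132 [0.427  0.0472 0.01  ]
0.01 167 [0.4286 0.0356 0.01  ]
0.01 212 [0.4308 0.0201 0.01  ]
0.01 257 [0.4332 0.0036 0.01  ]
0.02 132 [0.4266 0.0496 0.02  ]
0.02 167 [0.4281 0.0386 0.02  ]
0.02 212 [0.4302 0.0239 0.02  ]
0.02 257 [0.4325 0.0083 0.02  ]
(0.43, 0.02) outtop [303.5 144.1]
(0.43, 0.02) outbot [303.4 129.1]
(0.43, 0.02) intop [303.5 166.1]
(0.43, 0.02) inbot [303.5 149.1]
(0.43, 0.02) intopN [303.5 276.2]
(0.43, 0.02) inbotN [303.5 250.8]
(0.43, 0.018) outtop [302.6 150.4]
(0.43, 0.018) outbot [302.6 134.8]
(0.43, 0.018) intop [302.6 172.2]
(0.43, 0.018) inbot [302.6 154.7]
(0.43, 0.018) intopN [302.7 281.5]
(0.43, 0.018) inbotN [302.7 255.7]
(0.43, 0.022) outtop [304.4 137.8]
(0.43, 0.022) outbot [304.3 123.4]
(0.43, 0.022) intop [304.4 159.9]
(0.43, 0.022) inbot [304.3 143.5]
(0.43, 0.022) intopN [304.4 270.9]
(0.43, 0.022) inbotN [304.2 245.8]
```

```bash
python3 -m crank '[15,0.5,0.8,0,0,0,75, 15,0,0,0,0,0,75, 0,0,0,0,0,0,75, 0,0,0,0,0,0,50, 0,0,0,0,0,0,45]' 20
python3 -m crank '[0,0,0,0,0,0,45, 0,0,0,0,0,0,45, 0,0,0,0,0,0,45, 0,0,0,0,0,0,45, 0,0,0,0,0,0,45]' 20;python3 m.py
```

```text
time: 27.72
position: [0.4302, 0.019, 0.1848]
tool_rot: [1.105, 1.273, -1.105]
ft_force: [-0.3, 0.7, -0.3]
grip_width: 0.712
time: 28.35
position: [0.4304, 0.0191, 0.1849]
tool_rot: [1.105, 1.273, -1.104]
ft_force: [-0.4, -0.7, 2.0]
grip_width: 0.592
t 28.45 pos [0.4304 0.0191 0.1849] Ftool [-2.01 -0.3  -0.  ] each y [np.float64(-0.46), np.float64(-0.72), np.float64(0.28)] w 51.2
```

```bash
python3 -m crank '[-15,0,0,0,0,0,45, -40,0,0,0,0,0,45, -50,0,0,0,0,0,45, -50,0,0,0,0,0,45, 0,0,0,0,0,0,45]' 20
python3 - <<'E'
from h import *
st=ctrl.get_state();print(st["time"],st["position"],st["grip_width"]*87,st["ft_force"])
im=ctrl.get_image("wrist");cv2.imwrite("pics/w9.png",cv2.resize(im[120:384,100:420,::-1],None,fx=2,fy=2))
E
python3 plan.py .5743 .0175 .34 .144 5 45
```

```text
time: 29.08
position: [0.4317, 0.0188, 0.3444]
tool_rot: [1.111, 1.268, -1.098]
ft_force: [0.2, -0.3, -1.9]
grip_width: 0.591
29.075 [0.43165383 0.01877038 0.34438598] 51.45112680403625 [ 0.16790813 -0.34485636 -1.85901565]
[0.4, 28.4, 4.3, np.float64(-0.001), 0, 0, 45.0]
[0.4, 28.4, 4.3, np.float64(-0.001), 0, 0, 45.0]
[0.4, 28.4, 4.3, np.float64(-0.001), 0, 0, 45.0]
[0.4, 28.4, 4.3, np.float64(-0.001), 0, 0, 45.0]
[0.4, 28.4, 4.4, np.float64(-0.001), 0, 0, 45.0]
```

View pics/w9.png

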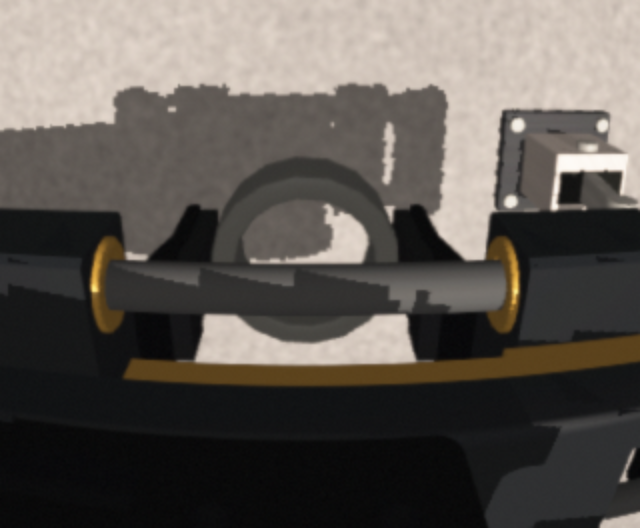

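```bash
python3 -m crank '[0,28,4,0,0,0,45, 0,28,4,0,0,0,45, 0,28,4,0,0,0,45, 1,29,4,0,0,0,45, 1,29,5,0,0,0,45]' 20
python3 -m crank '[0,0,0,0,0,0,45, 0,0,0,0,0,0,45, 0,0,0,0,0,0,45, 0,0,0,0,0,0,45, 0,0,0,0,0,0,45]' 20
python3 - <<'E'
from h import *
st=ctrl.get_state();M=Rt(st);print(st["time"],st["position"],st["grip_width"]*87,st["ft_force"],np.arctan2(M[1,1],M[0,1]))
im=ctrl.get_image("wrist");a=cv2.resize(im[120:320,130:370,::-1],None,fx=3,fy=3)
for o in(-2,0,2):
  for r,z in((26,-.159),(26,-.179),(-26,-.179)):
    p=st["position"]+M@np.array([-z,0,-(r+o)/1000]); q=proj("wrist",p,st);print(o,r,z,((q-[130,120])*3).round(0))
cv2.imwrite("pics/w10.png",a)
c=ctrl.get_image("side")[140:240,200:310,::-1];cv2.imwrite("pics/s10.png",cv2.resize(c,None,fx=5,fy=5,interpolation=2))
E
```

```text
time: 29.75
position: [0.574, 0.0182, 0.3359]
tool_rot: [1.103, 1.275, -1.107]
ft_force: [0.4, 0.9, -0.5]
grip_width: 0.586
time: 30.38
position: [0.5736, 0.0182, 0.338]
tool_rot: [1.105, 1.273, -1.104]
ft_force: [-0.5, 0.2, -1.2]
grip_width: 0.589
30.375 [0.57356067 0.0182455  0.33803914] 51.26074245301346 [-0.47464947  0.2291597  -1.2139501 ] 0.1411202275394649
-2 26 -0.159 [370. 285.]
-2 26 -0.179 [369. 250.]
-2 -26 -0.179 [369. 490.]
0 26 -0.159 [370. 274.]
0 26 -0.179 [369. 240.]
0 -26 -0.179 [369. 482.]
2 26 -0.159 [370. 262.]
2 26 -0.179 [369. 229.]
2 -26 -0.179 [369. 474.]
```

View pics/w10.png

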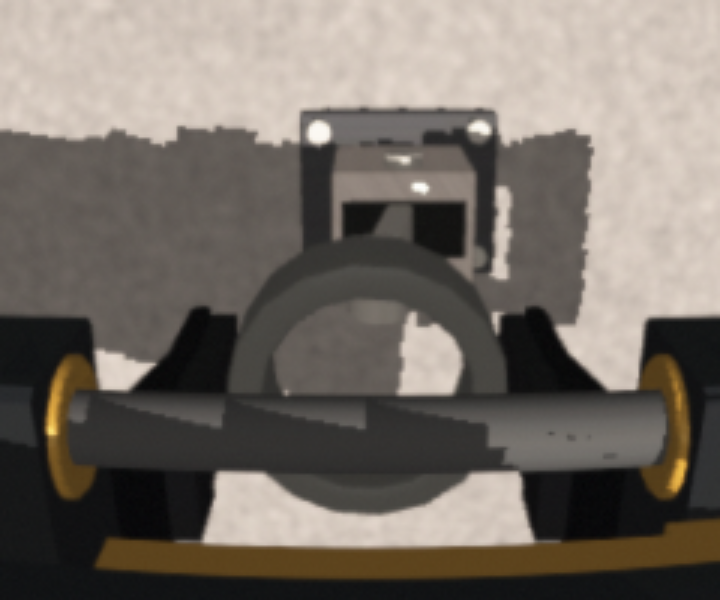

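View pics/s10.png

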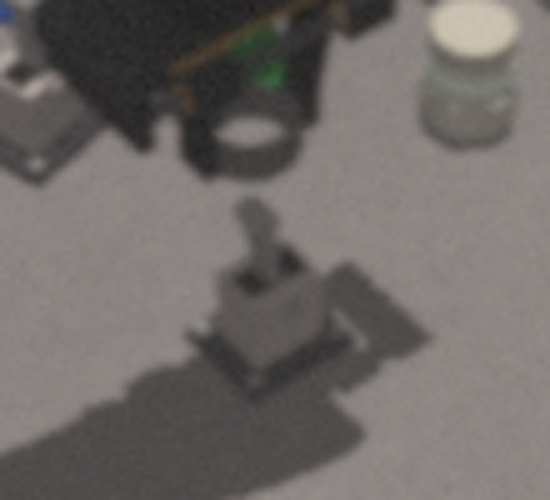

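```bash
python3 -m crank '[15,0.4,0.9,0,0,0,45, 15,0,0,0,0,0,45, 12,0,0,0,0,0,45, 8,0,0,0,0,0,45, 0,0,0,0,0,0,45]' 20;python3 m.py
python3 - <<'E'
from h import *
im=ctrl.get_image("wrist");a=cv2.resize(im[120:320,130:370,::-1],None,fx=3,fy=3)
cv2.imwrite("pics/w11.png",a)
c=ctrl.get_image("side")[140:240,200:310,::-1];cv2.imwrite("pics/s11.png",cv2.resize(c,None,fx=5,fy=5,interpolation=2))
E
```

```text
time: 31.1
position: [0.5741, 0.0173, 0.2868]
tool_rot: [1.104, 1.273, -1.106]
ft_force: [-0.3, -0.7, -1.1]
grip_width: 0.592
t 31.2 pos [0.5745 0.0174 0.288 ] Ftool [ 0.79 -0.28  0.42] each y [np.float64(-0.36), np.float64(0.34), np.float64(-0.84)] w 51.5
```

View pics/w11.png

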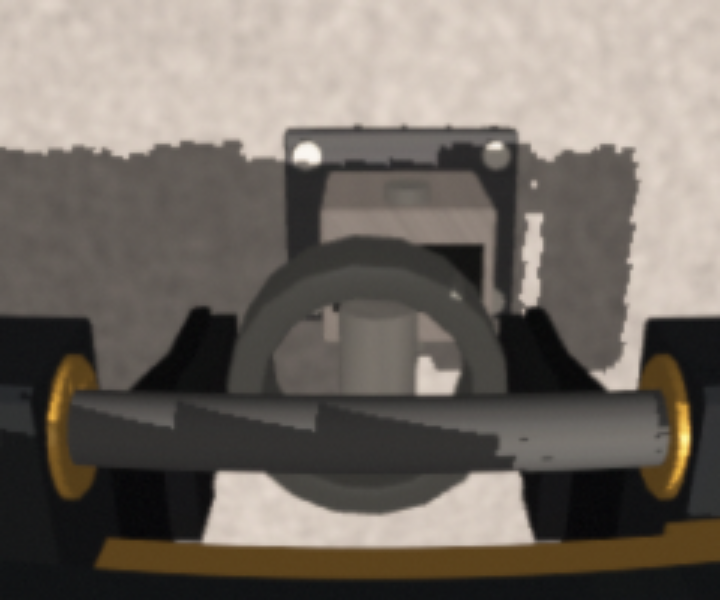

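View pics/s11.png

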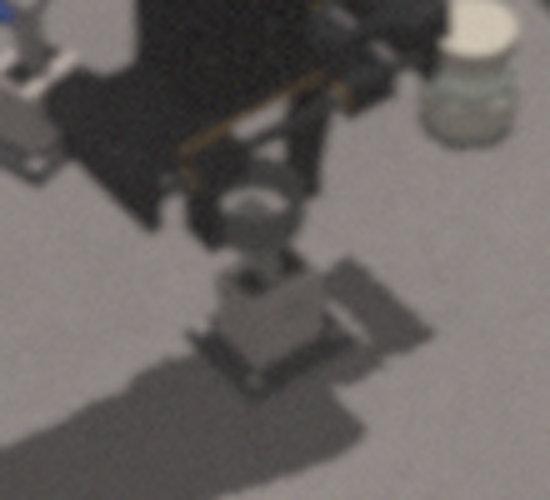

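```bash
python3 -m crank '[5,2,0,0,0,0,45, 6,0,0,0,0,0,45, 6,0,0,0,0,0,45, 6,0,0,0,0,0,45, 0,0,0,0,0,0,45]' 20;python3 m.py
python3 - <<'E'
from h import *
im=ctrl.get_image("wrist");a=cv2.resize(im[120:320,130:370,::-1],None,fx=3,fy=3)
cv2.imwrite("pics/w12.png",a)
E
```

```text
time: 31.92
position: [0.576, 0.0176, 0.264]
tool_rot: [1.104, 1.273, -1.106]
ft_force: [0.4, 0.4, -0.6]
grip_width: 0.589
t 32.02 pos [0.5764 0.0176 0.2647] Ftool [0.45 0.09 0.01] each y [np.float64(0.5), np.float64(-0.02), np.float64(-0.22)] w 51.1
```

View pics/w12.png

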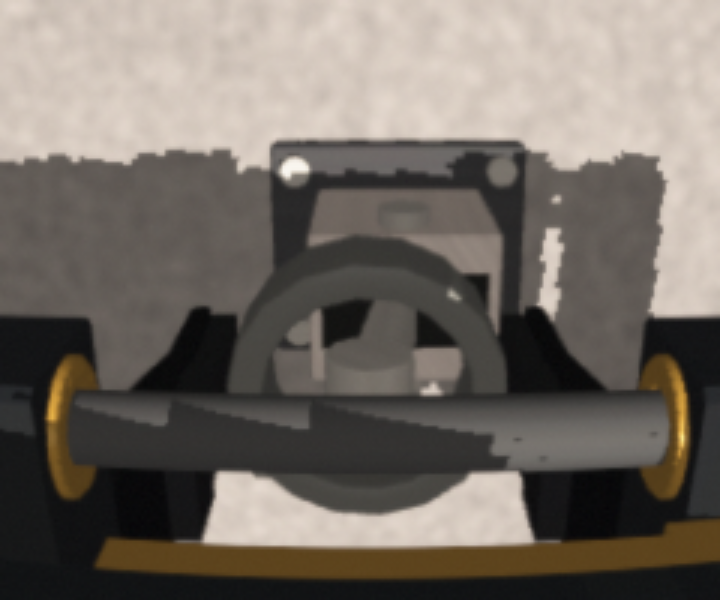

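```bash
python3 -m crank '[6,0,0,0,0,0,45, 6,1,0,0,0,0,45, 6,1,0,0,0,0,45, 2,1,0,0,0,0,45, 0,0,0,0,0,0,45]' 20;python3 m.py
```

```text
time: 32.7
position: [0.5794, 0.0181, 0.2445]
tool_rot: [1.104, 1.273, -1.105]
ft_force: [0.4, -0.6, 0.7]
grip_width: 0.591
t 32.8 pos [0.5794 0.018  0.2449] Ftool [ 0.38 -0.09  0.16] each y [np.float64(0.35), np.float64(0.08), np.float64(-0.7)] w 51.1
```

```bash
python3 -m crank '[1,1,0,0,0,0,45, 1,0,0,0,0,0,45, 1,0,0,0,0,0,45, 0,0,0,0,0,0,45, 0,0,0,0,0,0,45]' 20;python3 m.py
```

```text
time: 33.42
position: [0.5803, 0.0182, 0.2418]
tool_rot: [1.105, 1.273, -1.105]
ft_force: [0.2, -0.6, -0.6]
grip_width: 0.591
t 33.52 pos [0.5803 0.0182 0.2418] Ftool [ 0.79 -0.09  0.18] each y [np.float64(0.08), np.float64(-0.49), np.float64(0.15)] w 51.3
```

```bash
python3 -m crank '[1,0,0,0,0,0,45, 0,0,0,0,0,0,45, 0.5,0,0,0,0,0,45, 0,0,0,0,0,0,45, 0,0,0,0,0,0,45]' 20;python3 m.py
```

```text
time: 34.15
position: [0.5803, 0.0182, 0.2403]
tool_rot: [1.105, 1.273, -1.105]
ft_force: [-0.2, 0.7, -0.3]
grip_width: 0.592
t 34.25 pos [0.5803 0.0182 0.2403] Ftool [ 0.44 -0.45 -0.26] each y [np.float64(-0.11), np.float64(-0.36), np.float64(-0.87)] w 51.6
```

```bash
python3 -m crank '[0.5,0,0,0,0,0,45, 0,0,0,0,0,0,45, 0,0,0,0,0,0,45, 0,0,0,0,0,0,45, 0,0,0,0,0,0,45]' 20;python3 m.py
python3 - <<'E'
from h import *
c=ctrl.get_image("side")[140:240,200:310,::-1];cv2.imwrite("pics/s13.png",cv2.resize(c,None,fx=5,fy=5,interpolation=2))
E
```

```text
time: 34.88
position: [0.5804, 0.0182, 0.24]
tool_rot: [1.105, 1.272, -1.104]
ft_force: [-0.9, -0.4, 2.3]
grip_width: 0.589
t 34.98 pos [0.5803 0.0182 0.24  ] Ftool [-3.21 -1.63 -0.14] each y [np.float64(-0.96), np.float64(-1.99), np.float64(-1.94)] w 51.2
```

View pics/s13.png

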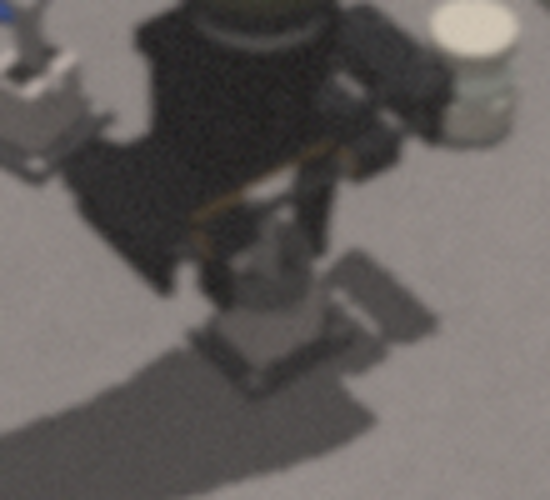

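Contact at about 3 N, so the collar is seated. Releasing and lifting away.

```bash
python3 -m crank '[0,0,0,0,0,0,70, 0,0,0,0,0,0,70, 0,0,0,0,0,0,70, 0,0,0,0,0,0,70, 0,0,0,0,0,0,70]';python3 -m crank '[-10,0,0,0,0,0,70, -30,0,0,0,0,0,70, -40,0,0,0,0,0,70, -30,0,-20,0,0,0,70, 0,0,-10,0,0,0,70]'
python3 -m crank '[0,0,0,0,0,0,70, 0,0,0,0,0,0,70, 0,0,0,0,0,0,70, 0,0,0,0,0,0,70, 0,0,0,0,0,0,70]'
python3 - <<'E'
from h import *
st=ctrl.get_state();print(st["position"],st["ft_force"])
im=ctrl.get_image("wrist");a=cv2.resize(im[100:300,130:370,::-1],None,fx=3,fy=3,interpolation=2);cv2.imwrite("pics/w14.png",a)
c=ctrl.get_image("side")[100:300,170:330,::-1];cv2.imwrite("pics/s14.png",cv2.resize(c,None,fx=3,fy=3,interpolation=2))
E
```

```text
time: 35.65
position: [0.5803, 0.0182, 0.2397]
tool_rot: [1.105, 1.273, -1.105]
ft_force: [1.3, -0.5, -0.0]
grip_width: 0.8
time: 36.28
position: [0.5769, 0.0488, 0.3532]
tool_rot: [1.108, 1.27, -1.099]
ft_force: [0.4, 0.6, 0.7]
grip_width: 0.805
time: 36.9
position: [0.5761, 0.0477, 0.3496]
tool_rot: [1.105, 1.273, -1.105]
ft_force: [0.1, -0.3, -0.5]
grip_width: 0.807
[0.57609954 0.04767212 0.34957705] [ 0.11975714 -0.26429865 -0.52777978]
```

View pics/w14.png

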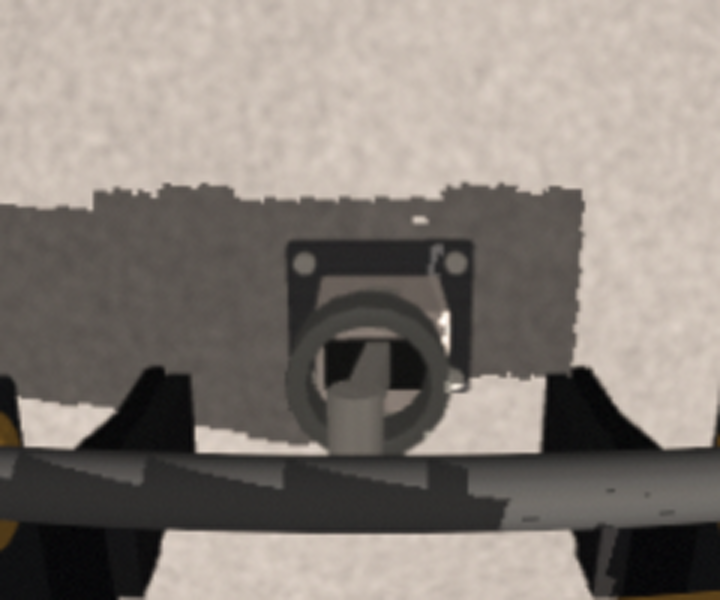

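View pics/s14.png

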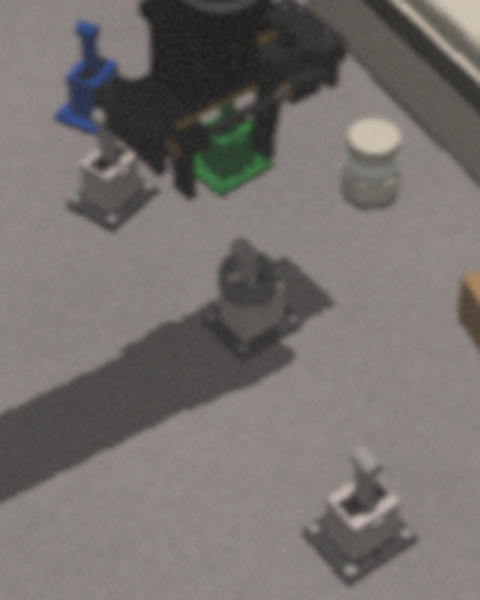

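The collar lies flat on the middle block, with the arm still leaning towards the robot through it. The gripper is clear, so I'm handing in.

```bash
python3 -c "
from bench import ctrl
print(ctrl.get_state()['time']);print(ctrl.close_job())"
```

```text
37.0
the job is handed in; nothing more can be done
None
```

The loose hinge is the middle one. It now carries the grey collar, lying flat on its block, and the job is handed in at 37.0 s.

- **Left hinge:** I pushed its tip away and then drew it back. It stopped about 1 mm each way, at 4.1 N and 3.5 N, so it is sound.
- **Middle hinge:** its tip moved about 10 mm each way almost without force. It met its stops at 3.2 N pushing away and 5.3 N drawing back; the 5.3 N is slightly above the 3–5 N needed but well under the 12 N damage limit. I left it leaning towards the robot.
- **Right hinge:** I did not rock it, because only one of the three is loose.
- **Collar:** I lowered it over the leaning arm until it touched the block at about 3 N, then released it and lifted clear.

The final wrist and side pictures show the collar flat on the block and the arm still leaning through it. The collar's centre is about 4–5 mm towards the robot from the block's centre. The gripper is touching nothing. I took no fresh full-table picture of the bystanders at the end, but no move came near them.

One check disagreed: a position fix of the middle hinge taken while the arm was still settling was about 4 mm off. I dropped it in favour of the earlier fix, which matched the midpoint between the two stops.

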